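# Set a hinge leaf on the jamb and hold it for the pin

## Task

On the hinge jig, press the pin lever fully down so that the pin draws out of the gap between the two knuckles of the fixed leaf. Then take the loose hinge leaf that fits this gap (the one with a single middle knuckle) out of its rack, set its knuckle fully home in the saddle between the fixed knuckles so that the holes line up, and finish while still holding it there, firmly gripped and standing upright. Leave the lever down, and leave the other leaf and everything else on the bench where it is.

Things in the scene. Friction and masses are not known exactly. Their poses are not given: they have to be found in the camera images.
- leaf: The hinge leaf to fit: bare aluminium, 0.17 kg, one 20 mm thick, 30 mm long knuckle in the middle. Origin at the centre of the knuckle's hole; y along the hole, z up the leaf, x through its thickness; symmetric under a half turn about z. Plate 8 mm thick, 90 mm wide (y -45 to 45), from z = 14 to 74 mm; a 30 mm wide neck joins it to the knuckle. Starts upright, knuckle down, in rack_ends.
- twin_leaf: The other leaf, not to be moved: the same plate, but two knuckles at its ends (y 19 to 45 and -45 to -19) with a gap between them. Same axes; stands knuckles down in rack_mid.
- rack_ends: Fixed wooden rack for the leaf, 44 x 108 mm, 55 mm high; origin at the centre of its underside, y along the leaf's width. Two 10 mm wide, 20 mm deep slots hold the plate either side of the knuckle: it lifts straight out. The leaf's origin stands 21 mm above the rack's, its plate's top edge 95 mm. The two racks may be swapped in place.
- rack_mid: Fixed wooden rack for the other leaf, with a single slotted post in the middle; 44 x 108 mm, 55 mm high, origin at the centre of its underside, y along the leaf's width.
- jig: Fixed hinge jig on a plywood base 205 mm long. Origin on the underside of the base below the middle of the hinge; y along the hinge axis towards the white pin head, z up. The fixed leaf lies flat on the dark jamb block at the +x side, x = 14 to 55 mm, top at z = 64 mm. Pin head at y 62 to 125, up to z = 86 mm, 48 mm wide in x.
- jig_bore (a point): Where the hole of the loose leaf's knuckle must come: on the hinge axis (jig's y), mid-gap, 60 mm above the jig's underside; axes as the jig's. Fixed knuckles, 20 mm thick, lie at y -45 to -18.5 and 18.5 to 45 mm; in the 37 mm gap a steel vee saddle (slopes 45 degrees, falling to the middle) on which the loose knuckle rests just on the axis.
- pin_lever (a joint): Angle of the pin lever, rad. 0: raised 55 degrees above level, away from the hinge (jig's +y and up), the 8 mm pin across the gap so that the loose knuckle cannot enter; 1.0: at its stop, fully down, about level, pin drawn out (52 mm per rad). Starts at 0 to 0.2; pressed down from above with about 3 N at the pad; stays where it is left.
- lever_axis (a point): Fixed point on the axis about which the pin lever turns, 133 mm from mid-gap along the jig's y, 45 mm above the jig's underside; axes as the jig's, the lever's axis along x.
- lever_pad (a point): Middle of the upper face of the black pad at the end of the lever (26 mm wide, 34 mm along the lever, 8 mm thick): 66 mm from the lever's axis along the lever and 4 mm above its middle line. Its frame turns with the lever.
- brush_cup: Bystander: white cup of brushes, 70 mm wide, 220 mm tall with the brushes; origin under its centre.
- spool: Bystander: thread spool, 44 mm wide, 74 mm tall; origin under its centre.
- paint_jar: Bystander: paint jar, 52 mm wide, 60 mm tall; origin under its centre.
- medium_bottle: Bystander: bottle, 72 mm wide, 220 mm tall; origin under its centre.
- screwdriver: Bystander: screwdriver lying on the table along its own x, about 200 mm long.
- eraser: Bystander: eraser, 45 x 22 x 14 mm.
- tape_roll: Bystander: cork disc, 60 mm wide, 22 mm tall; origin under its centre.
Things that resemble listed ones, but are neither listed nor needed, are in the scene too. What is shaped like the leaf but pink is not meant.

How it is judged:
On the way:
1. the pin lever is pressed fully down (value of joint pin_lever above 0.9 rad), for 0.2 s.
At the end, for the whole second after the job is handed in: Lever down (above 0.88 rad); the leaf's hole within 3 mm of the hinge axis across it (x and z of the jig) and within 6 mm along it, parallel within 0.08 rad; the leaf upright within 0.12 rad, still, and gripped by the fingers with more than 3 N (value of joint pin_lever above 0.88 rad and x of leaf in the frame of jig_bore between -0.003 and 0.003 m and y of leaf in the frame of jig_bore between -0.006 and 0.006 m and z of leaf in the frame of jig_bore between -0.003 and 0.003 m and angle between the y axis of leaf and the y axis of jig_bore, either way round below 0.08 rad and angle between leaf's own z axis and vertical below 0.12 rad and contact force between the fingers and leaf above 3 N and linear speed of leaf below 0.02 m/s); the arm keeps its last pose, push and grip.
It fails at once if the other leaf is moved by more than 20 mm (distance of twin_leaf from where it was at the start of the episode above 0.02 m).
It fails at once if a bystander is moved by more than 30 mm (distance of any of brush_cup, spool, paint_jar, medium_bottle, screwdriver, eraser, tape_roll from where it was at the start of the episode above 0.03 m).
It also fails if it takes over 58 s, if anything falls off the work surface, if the arm or the gripper's body presses on something with over 40 N, if the wrist force passes 120 N, or if a joint passes its speed limit or range.

## Robot

A 6-joint arm with a two-finger parallel gripper is mounted at the origin on the work surface. World frame = base frame: x ahead of the robot, y to its left, z up, the work surface at z = 0. Lengths are in m, angles in rad, forces in N, time in s.
With the tool pointing down it reaches from about 0.375 to 0.975 m from the base axis. Payload 3.8 kg.
Tool frame: the origin (TCP) lies on the centre line of the jaws, within the pads' length; the fingertips stand 14 mm ahead of it and the grasp point (between the pads) lies 5 mm behind it; z points along the fingers, y is the line along which they close (so a half turn about z gives the same grasp; the last joint's range is limited). The gripper opens to 85 mm and grips with 20 to 120 N. Pads are 22 mm wide; open, the fingers measure 114 mm over their backs; the gripper's body (76 mm by 85 mm) begins 54 mm behind the grasp point. The pads swing forward as they close: fully open they stand 13 mm farther back than shut.
Start: joints at [-1.285, 0.264, 1.604, -0, 1.274, -0.037], TCP at [0.214, -0.64, 0.245] pointing down, gripper open.
Joint ranges: [-2.63, 2.63], [-0.94, 2.18], [0.31, 2.57], [-1.31, 4.45], [0, 2.66], [-2.55, 2.55]. Speed limits (rad/s): [2.57, 2.57, 3.14, 3.14, 3.14, 3.14].

## Interface

Orientations are given as a rotation vector (axis times angle).
In Python, from workcell import bot, eyes, spot_in gives the robot as it stands.
- The arm moves only by the tool carry_out, never from a script. Its argument "series" is text: rows parted by semicolons, each of 4 numbers parted by spaces: the shift along the world's x, y, z in m, then the turn about the world's z in degrees. In form: tx ty tz roll; .... A call has 1 to 20 rows; each row shifts and turns the commanded pose from where the row before left it; what a row does not reach is not made up. A row lasts 1/8 s, in which the tool goes at most 62.5 mm and 10.7 degrees, less where a joint would pass 70% of its speed; a pose out of reach is approached as far as the arm can. A call is refused whole if a number of a shift passes 0.0625 or a number of a turn 10.7, either way. A call with a gripper value outside its range is refused whole. "jaw" is the gripper command: -1 is shut, 1 is fully open, values between are in proportion, set as the call begins (left out, the last holds). The fingers move at their own pace and stop on an object; "grip_force" is the grip in N (left out, the last holds). Time passes only in rows, so rows that do not move let the fingers close. It gives the time, the measured TCP pose, the force, the opening and the grip force at its end, in the units of the state.
- bot.read_state(): the state, without advancing time (a new reading comes with each control period).
- eyes.read_camera(name): name is "scene" or "top" or "wrist"; returns (picture, depth): 384x512x3 uint8, blue, green, red; 384x512 float32, m along the optical axis (not along the pixel's ray), 0 where there is no reading.
- eyes.get_calibration(name): a dict with "K" (3x3 intrinsics, pixels), "position" and "rotation" of the camera in the world; the wrist camera has in their place "T_tool_cam" (4x4, takes a point from camera to tool coordinates, whose origin is the TCP and whose axes are the flange's). Camera axes: x right, y down, z forward; pixel columns grow to the right and rows downward; lengths in m; the calibration is good to about 2 mm. The wrist camera is an equidistant fisheye: a pixel r from the principal point sees the ray r / f radians off the axis. A picture is of the moment at which its call begins: read the wrist's pose just before it. get_calibration takes no time and is no camera call.
- bot.finish_job(): hands the job in; it is judged then, once.
Trained networks look in the newest picture that a camera, given by its name, has taken for a name from the list of things; names that differ only in an ending like _2 or _b are one class to them, and where a whole thing is asked for, a point or a joint stands for the part that bears it (a point fixed in the world has none). Each returns a list of dicts, best first, with "score" (0 to 1); they miss things now and then, are a little off and sometimes report something else, mostly with a low value. They report only what shows in the picture. A call takes as long as a camera call. They do not tell look-alikes from the thing itself.
- spot_in(camera, target): "rect" ([centre column, centre row, width, height] in pixels, round what is visible of it).
The state is a dict: "time": time; "q": joint angles; "joint_vel": joint speeds; "joint_torque": joint torques, N m; "tool_pos": TCP position; "tcp_rot": TCP orientation; "wrist_force": force on the tool from outside, world axes, zero at the start; "torque": the same for the moment, N m; "width": opening from 0.0 (shut) to 1.0 (fully open); "grip_force": force on a finger pad.
Only numpy, scipy, OpenCV 4.12 (cv2) and the standard library are available. Lean on these libraries where they do the work, as an engineer would, in place of code of your own. Each camera call takes 0.05 s, during which the arm holds its last target. There are 200 camera calls.

## Working session

There is one attempt and no reset: what is moved stays moved. The work goes in short steps, Python scripts to look and compute and a tool call to move; the robot and the scene stay as the last step left them, time stands still between calls to the robot, and variables do not carry over. Pictures are saved under pics/ and viewed, at most 10 in all, crops included, and the job is handed in when it is done.

Besides the shell and the picture viewer there is one more tool, called after "Request:" as name(argument=value, ...), one argument or row to a line, values as JSON. carry_out: Moves the arm, as the interface text tells. Its arguments: {"type":"object","properties":{"series":{"type":"string"},"jaw":{"type":"number"},"grip_force":{"type":"number"}},"required":["series"]}

```bash
mkdir -p pics
cat > h.py <<'E'
import numpy as np,cv2
from workcell import bot,eyes,spot_in
def cloud(name):
    im,d=eyes.read_camera(name);c=eyes.get_calibration(name);K=np.array(c["K"])
    v,u=np.mgrid[:d.shape[0],:d.shape[1]]
    P=np.stack([(u-K[0,2])/K[0,0]*d,(v-K[1,2])/K[1,1]*d,d],-1)
    P=P@np.array(c["rotation"]).T+np.array(c["position"]);P[d<=0]=np.nan
    return im,P
E
python3 - <<'E'
from h import *
ims=[]
for n in ("top","scene"):
    im,P=cloud(n);ims.append(im);np.save(n+".npy",P);cv2.imwrite(n+".png",im)
    c=eyes.get_calibration(n);print(n,np.round(c["position"],3))
    for t in ("leaf","twin_leaf","rack_ends","rack_mid","jig","lever_pad"):
        for r in spot_in(n,t)[:3]:
            u,v=[int(x) for x in r["rect"][:2]]
            print(t,round(r["score"],2),np.round(r["rect"]),np.round(P[v,u],3))
cv2.imwrite("pics/top.png",cv2.resize(ims[0],(800,600),interpolation=cv2.INTER_CUBIC))
cv2.imwrite("pics/scene.png",cv2.resize(ims[1],(800,600),interpolation=cv2.INTER_CUBIC))
s=bot.read_state();print(s)
E
```

```text
Traceback (most recent call last):
  File "h.py", line 7, in cloud
    P=P@np.array(c["rotation"]).T+np.array(c["position"]);P[d<=0]=np.nan
      ~~~~~~~~~~~~~~~~~~~~~~~~~~~^~~~~~~~~~~~~~~~~~~~~~~~
ValueError: operands could not be broadcast together with shapes (384,512) (3,)
```

```bash
sed -i 's/np.array(c\["rotation"\]).T/cv2.Rodrigues(np.array(c["rotation"],float))[0].T/' h.py
python3 - <<'E'
from h import *
ims=[]
for n in ("top","scene"):
    im,P=cloud(n);ims.append(im);np.save(n+".npy",P);cv2.imwrite(n+".png",im)
    c=eyes.get_calibration(n);print(n,np.round(c["position"],3),c["rotation"])
    for t in ("leaf","twin_leaf","rack_ends","rack_mid","jig","lever_pad"):
        for r in spot_in(n,t)[:3]:
            u,v=[int(x) for x in r["rect"][:2]]
            print(t,round(r["score"],2),np.round(r["rect"]),np.round(P[v,u],3))
cv2.imwrite("pics/top.png",cv2.resize(ims[0],(800,600),interpolation=cv2.INTER_CUBIC))
cv2.imwrite("pics/scene.png",cv2.resize(ims[1],(800,600),interpolation=cv2.INTER_CUBIC))
s=bot.read_state();print(s)
E
```

```text
top [0.405 0.015 1.27 ] [-2.15521653  2.16501044 -0.14620596]
leaf 0.69 [374. 235.  33.   8.] [ 0.44  -0.309  0.088]
leaf 0.64 [325. 226.  33.   1.] [ 0.468 -0.173  0.093]
leaf 0.52 [341. 264.  23.  29.] [ 0.364 -0.216  0.084]
twin_leaf 0.76 [335. 172.  37.  11.] [ 0.617 -0.205  0.093]
rack_ends 0.76 [323. 226.  40.  18.] [ 0.468 -0.176  0.057]
rack_ends 0.21 [337. 174.  37.   8.] [ 0.618 -0.215  0.071]
rack_mid 0.87 [332. 177.  36.  17.] [ 0.612 -0.203  0.054]
rack_mid 0.25 [233. 185.  91.  44.] [0.586 0.08  0.06 ]
jig 0.73 [235. 186.  91.  44.] [0.59  0.08  0.012]
lever_pad 0.65 [198. 195.  22.   8.] [0.558 0.177 0.081]
lever_pad 0.6 [324. 226.  36.  20.] [ 0.468 -0.176  0.057]
scene [1.376 0.213 1.217] [-1.59137548 -2.13112827  0.70095555]
leaf 0.76 [182. 152.  26.  19.] [ 0.444 -0.321  0.054]
leaf 0.68 [215. 140.  22.  25.] [ 0.379 -0.223  0.076]
leaf 0.59 [216. 167.  28.  20.] [ 0.477 -0.189  0.065]
twin_leaf 0.91 [194. 203.  34.  26.] [ 0.631 -0.205  0.06 ]
twin_leaf 0.63 [132. 140.  29.  61.] [ 0.508 -0.447  0.142]
rack_ends 0.56 [216. 175.  35.  19.] [ 0.481 -0.187  0.031]
rack_mid 0.79 [192. 208.  32.  16.] [ 0.634 -0.21   0.037]
jig 0.66 [288. 224.  89.  39.] [0.598 0.085 0.029]
{'time': 0.75, 'q': array([-1.28484903e+00,  2.63864596e-01,  1.60396175e+00, -3.04144985e-05,
        1.27370531e+00, -3.69021259e-02]), 'joint_vel': array([ 9.07024746e-04, -2.08938163e-04,  3.48492832e-05, -3.44163943e-04,
        6.84621656e-05,  1.94017883e-03]), 'joint_torque': array([-9.82209749e-04, -5.14912891e+01, -3.67662656e+01,  1.69209302e-04,
        5.69989879e-04,  6.84298152e-05]), 'tool_pos': array([ 0.2141484 , -0.64014208,  0.2453243 ]), 'tcp_rot': array([ 3.10068419e+00,  5.04934587e-01, -3.34266990e-05]), 'wrist_force': array([ 1.39646472, -0.17355438, -0.77915921]), 'torque': array([-0.03336784,  0.02715048,  0.0181749 ]), 'grip_force': 0.0, 'width': 1.0007741013027556}
```

View pics/top.png

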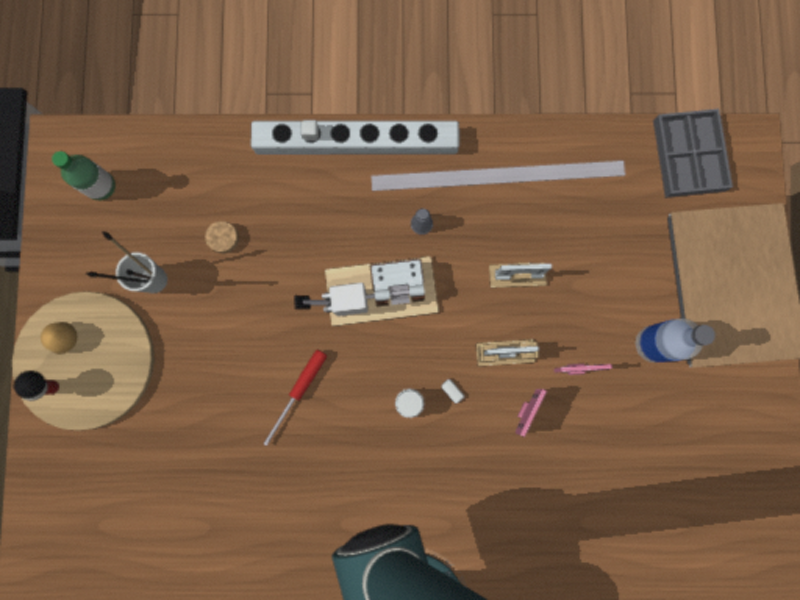

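View pics/scene.png

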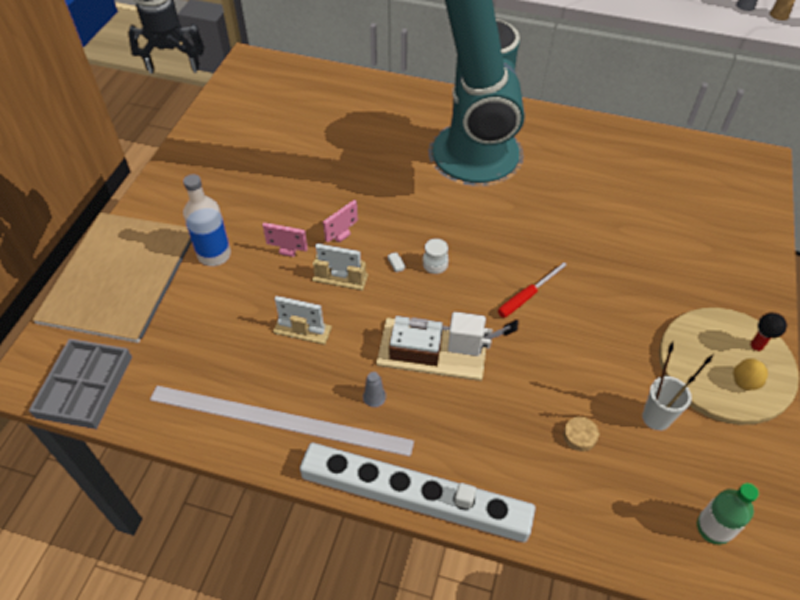

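```bash
cat >> h.py <<'E'
def rect(Q):
    (c,(w,h),a)=cv2.minAreaRect(Q[:,:2].astype(np.float32)*1000)
    B=cv2.boxPoints((c,(w,h),a));e=[B[1]-B[0],B[2]-B[1]];e=max(e,key=np.linalg.norm)
    an=np.degrees(np.arctan2(e[1],e[0]));an=(an+180)%180
    return np.round(c,1),np.round(sorted((w,h)),1),round(float(an),1),round(float(np.median(Q[:,2])*1000),1),len(Q)
def sel(P,x,y,z):
    Q=P.reshape(-1,3);Q=Q[np.isfinite(Q[:,0])]
    m=np.ones(len(Q),bool)
    for i,(a,b) in enumerate((x,y,z)):m&=(Q[:,i]>a)&(Q[:,i]<b)
    return Q[m]
E
python3 - <<'E'
from h import *
for n in("top","scene"):
    P=np.load(n+".npy");print(n)
    for l,a in dict(leaf=((.43,.52),(-.26,-.10),(.08,.11)),rackE=((.43,.52),(-.26,-.10),(.045,.062)),twin=((.57,.68),(-.29,-.13),(.08,.11)),
      head=((.5,.67),(.02,.18),(.078,.095)),fleaf=((.5,.7),(-.06,.12),(.056,.072)),base=((.48,.7),(-.08,.2),(.005,.03)),lever=((.5,.65),(.15,.26),(.02,.15)),
      ).items():
        Q=sel(P,*a)
        if len(Q)>4: print(l,*rect(Q),np.round(Q.min(0),3),np.round(Q.max(0),3))
a=cv2.imread("scene.png")[135:245,170:340];b=cv2.imread("top.png")[160:245,185:355]
cv2.imwrite("pics/crop.png",np.vstack([cv2.resize(a,(500,324),interpolation=cv2.INTER_CUBIC),cv2.resize(b,(500,250),interpolation=cv2.INTER_CUBIC)]))
E
```

```text
top
leaf [ 471.8 -184.2] [ 8.9 89.4] 92.4 94.6 100 [ 0.466 -0.229  0.083] [ 0.477 -0.14   0.101]
rackE [ 472.2 -183.5] [ 29.7 104.6] 92.8 53.9 163 [ 0.456 -0.235  0.046] [ 0.488 -0.131  0.062]
twin [ 621.4 -211.1] [ 9.2 89. ] 92.1 93.8 120 [ 0.616 -0.256  0.081] [ 0.626 -0.167  0.1  ]
head [566.5 129.7] [ 48.  102.7] 97.1 85.8 395 [0.543 0.079 0.078] [0.594 0.18  0.095]
fleaf [595.6  44.5] [ 81.4 147.3] 99.2 63.9 728 [ 0.545 -0.026  0.056] [0.642 0.111 0.072]
base [590.   58.6] [214.8 276. ] 88.7 11.7 1261 [ 0.483 -0.079  0.005] [0.699 0.198 0.029]
lever [564.2 176.2] [34.2 52.9] 91.4 88.7 151 [0.547 0.15  0.035] [0.582 0.202 0.109]
scene
leaf [ 474.2 -187.7] [14.6 91. ] 92.3 91.9 144 [ 0.466 -0.233  0.08 ] [ 0.482 -0.142  0.101]
rackE [ 474.7 -187.2] [ 31.1 105. ] 94.0 54.4 171 [ 0.456 -0.239  0.045] [ 0.493 -0.135  0.062]
twin [ 623.4 -215.5] [13.8 91.8] 91.0 93.3 152 [ 0.616 -0.262  0.081] [ 0.631 -0.17   0.103]
head [568.8 127.6] [ 51.  106.1] 95.7 87.0 328 [0.544 0.074 0.078] [0.598 0.179 0.093]
fleaf [601.4  43.8] [ 79.1 150.3] 96.7 65.0 641 [ 0.565 -0.031  0.056] [0.647 0.118 0.072]
base [590.1  59.8] [219.2 279.2] 89.7 12.5 1167 [ 0.48  -0.08   0.005] [0.7   0.199 0.03 ]
lever [562.5 174.1] [29.4 52. ] 98.3 89.3 122 [0.545 0.15  0.036] [0.581 0.199 0.109]
```

View pics/crop.png

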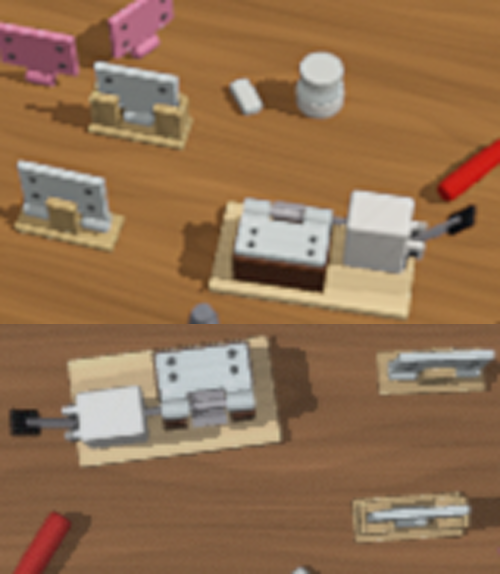

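The leaf is the bare metal one at top-picture (508,352), since its rack has two end posts and the knuckle sits in the middle. The one at (520,274) has a single post in the middle, so it is the twin. The pink ones at (583,368) and (531,412) are decoys. The jig is at (380,290) and its pad at (302,302). I'll move above the jig now with the jaws shutting.

Request:
carry_out(
  series="0.026 0.058 0.006 6; 0.026 0.058 0.006 6; 0.026 0.058 0.006 6; 0.026 0.058 0.006 6; 0.026 0.058 0.006 6; 0.026 0.058 0.006 6; 0.026 0.058 0.006 6; 0.026 0.058 0.006 6; 0.026 0.058 0.006 6; 0.026 0.058 0.006 6; 0.026 0.058 0.006 6; 0.026 0.058 0.006 6; 0.026 0.058 0.006 6; 0 0 0 0; 0 0 0 0",
  jaw=-1,
)

```text
time: 2.62
tool_pos: [0.5447, 0.0979, 0.3214]
tcp_rot: [-2.091, -2.344, 0.002]
wrist_force: [-0.5, -0.5, -0.8]
width: 0.002
grip_force: 0.0
```

```bash
cat >> h.py <<'E'
def wcloud():
    s=bot.read_state();im,d=eyes.read_camera("wrist");c=eyes.get_calibration("wrist");K=np.array(c["K"])
    v,u=np.mgrid[:d.shape[0],:d.shape[1]];x=(u-K[0,2])/K[0,0];y=(v-K[1,2])/K[1,1]
    r=np.hypot(x,y);t=np.tan(np.minimum(r,1.5))/np.maximum(r,1e-9)
    P=np.stack([x*t*d,y*t*d,d],-1);T=np.array(c["T_tool_cam"])
    P=P@T[:3,:3].T+T[:3,3];R=cv2.Rodrigues(np.array(s["tcp_rot"],float))[0]
    P=P@R.T+s["tool_pos"];P[(d<=0)|(r>1.4)]=np.nan
    return im,P,s
E
python3 - <<'E'
from h import *
im,P,s=wcloud();np.save("w1.npy",P);cv2.imwrite("pics/w1.png",im)
print(s["time"],s["tool_pos"],s["tcp_rot"],s["q"],s["width"])
for l,a in dict(head=((.5,.67),(.02,.155),(.080,.092)),fleaf=((.5,.7),(-.06,.065),(.058,.070)),base=((.48,.7),(-.08,.2),(.007,.018)),lever=((.5,.65),(.16,.26),(.03,.15))).items():
    Q=sel(P,*a)
    if len(Q)>4: print(l,*rect(Q),np.round(Q.min(0),3),np.round(Q.max(0),3))
T=np.load("top.npy");print(rect(sel(T,(.5,.67),(.02,.155),(.080,.092))),rect(sel(T,(.5,.67),(-.06,.068),(.058,.070))))
E
```

```text
2.625 [0.54467121 0.09791383 0.32137413] [-2.09148497e+00 -2.34411265e+00  1.70626654e-03] [ 1.33253207e-01 -4.93046204e-03  1.76647022e+00 -6.67570256e-04
  1.38092175e+00  1.95932188e-02] 0.0020365388688693524
head [565.  109.5] [47.9 63.9] 96.5 85.7 1890 [0.538 0.076 0.08 ] [0.591 0.142 0.088]
fleaf [596.6  20.1] [72.4 93.1] 93.7 63.9 2238 [ 0.56  -0.026  0.058] [0.636 0.065 0.07 ]
base [585.3  64.2] [110.4 178.1] 97.0 11.9 2873 [ 0.521 -0.018  0.007] [0.651 0.159 0.018]
lever [556.2 181.3] [25.5 42.3] 97.5 94.2 570 [0.541 0.16  0.06 ] [0.568 0.204 0.107]
(array([568.9, 110.1]), array([48. , 62.2]), 97.1, 85.8, 364) (array([599.7,  21. ]), array([75.4, 95.6]), 96.3, 64.0, 639)
```

View pics/w1.png

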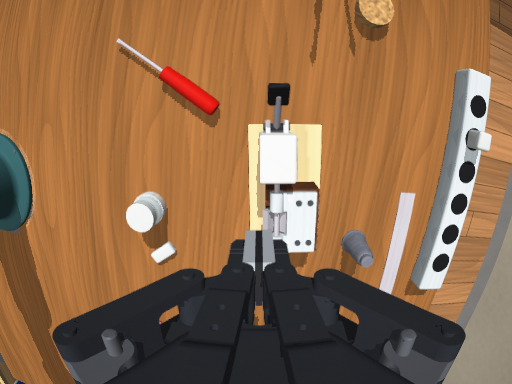

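Request:
carry_out(
  series="0.002 0.018 -0.039 0; 0.002 0.018 -0.039 0; 0.002 0.018 -0.039 0; 0.003 0.017 -0.039 0; 0.003 0.0155 -0.04 0; 0 0 0 0; 0 0 0 0",
)

```text
time: 3.55
tool_pos: [0.5576, 0.1832, 0.1269]
tcp_rot: [2.093, 2.341, 0.001]
wrist_force: [-0.3, 0.1, 0.7]
width: -0.001
grip_force: 0.0
```

Request:
carry_out(
  series="0 0.001 -0.009 0; 0 0.001 -0.009 0; -0.001 0.006 -0.0075 0; -0.001 0.006 -0.0075 0; 0 0.004 -0.008 0; -0.001 0.004 -0.008 0; 0 0.002 -0.0085 0; 0 0.001 -0.0085 0; 0 0 -0.003 0; 0 0 0 0; 0 0 0 0",
)

```text
time: 4.92
tool_pos: [0.554, 0.2095, 0.0604]
tcp_rot: [-2.092, -2.344, 0.001]
wrist_force: [-10.1, -5.2, 27.7]
width: -0.005
grip_force: 13.7
```

Run:
```python
from h import *
s=bot.read_state();print(s["tool_pos"],s["wrist_force"])
im,P=cloud("top");Q=sel(P,(.51,.60),(.15,.26),(.025,.15));print(rect(Q),Q.max(0))
im,P,s=wcloud();Q=sel(P,(.51,.60),(.16,.26),(.025,.15));print(len(Q) and (rect(Q),Q.max(0)))
```

```text
[0.55404881 0.20947362 0.06038757] [-10.05896476  -5.2168315   27.71141871]
(array([545.1, 184.2]), array([34.2, 91. ]), 128.4, 49.4, 79) [0.57863644 0.21476689 0.14888616]
((array([551.2, 212.4]), array([74.2, 82.4]), 55.1, 123.4, 34263), array([0.59999581, 0.23269333, 0.14999983]))
```

Request:
carry_out(
  series="0 0 0.01 0; 0 0 0.045 0; 0 0 0.05 0; 0 0 0.05 0; -0.008 -0.05 0.035 -0.4; -0.008 -0.052 0 -0.4; -0.008 -0.052 0 -0.5; -0.008 -0.052 0 -0.5; -0.008 -0.052 0 -0.5; -0.008 -0.052 0 -0.4; -0.008 -0.052 0 -0.5; -0.008 -0.052 0 -0.4; -0.008 -0.05 0 -0.4; 0 0 0 0; 0 0 0 0",
  jaw=0.2,
)

```text
time: 6.9
tool_pos: [0.4817, -0.2538, 0.2457]
tcp_rot: [-2.172, -2.267, -0.001]
wrist_force: [-0.4, -0.3, -0.3]
width: 0.599
grip_force: 0.0
```

Run:
```python
from h import *
im,P=cloud("top");Q=sel(P,(.51,.60),(.16,.26),(.02,.15));print("pad",rect(Q),Q.max(0))
im,P,s=wcloud();np.save("w2.npy",P);cv2.imwrite("pics/w2.png",im)
print(s["tool_pos"],s["tcp_rot"],s["width"])
for z in ((.088,.102),(.085,.098)):print(rect(sel(P,(.43,.52),(-.25,-.11),z)))
print("rack",rect(sel(P,(.43,.52),(-.26,-.11),(.048,.062))))
```

```text
pad (array([558.4, 193.8]), array([25.3, 66.2]), 97.9, 46.4, 142) [0.56867702 0.22621819 0.05352597]
[ 0.48196169 -0.25337653  0.24592866] [-2.17101864e+00 -2.26863179e+00 -8.35323620e-04] 0.6038289307779733
(array([ 467.7, -183.9]), array([ 8.2, 89.6]), 93.8, 94.8, 804)
(array([ 467.7, -183.9]), array([ 8.2, 89.6]), 93.8, 94.8, 812)
rack (array([ 467.6, -184.2]), array([ 30. , 103.3]), 93.4, 54.6, 1030)
```

View pics/w2.png

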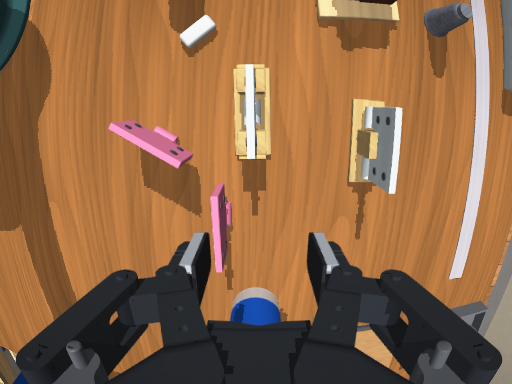

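Request:
carry_out(
  series="-0.005 0.023 -0.02 0.4; -0.005 0.023 -0.02 0.4; -0.004 0.0235 -0.02 0.3; 0 0 -0.035 0; 0 0 -0.03 0; 0 0 0 0; 0 0 0 0",
)

```text
time: 7.88
tool_pos: [0.4688, -0.1846, 0.1227]
tcp_rot: [2.148, 2.29, 0.001]
wrist_force: [1.2, 0.4, 0.3]
width: 0.596
grip_force: 0.0
```

Request:
carry_out(
  series="-0.001 0.0005 -0.024 0; 0 0 -0.0225 0; 0 0 0 0; 0 0 0 0",
)

```text
time: 8.38
tool_pos: [0.4683, -0.185, 0.0769]
tcp_rot: [2.149, 2.288, 0.001]
wrist_force: [-0.1, 0.7, -0.7]
width: 0.598
grip_force: 0.0
```

Request:
carry_out(
  series="0 0 0 0; 0 0 0 0; 0 0 0 0; 0 0 0 0; 0 0 0 0; 0 0 0 0",
  jaw=-1,
  grip_force=60,
)

```text
time: 9.12
tool_pos: [0.4691, -0.1849, 0.0762]
tcp_rot: [2.149, 2.287, 0.004]
wrist_force: [4.8, 1.4, -0.2]
width: 0.083
grip_force: 59.3
```

Request:
carry_out(
  series="0 0 0.012 0; 0 0 0.018 0; 0 0 0.05 0; 0 0 0.05 0; 0 0 0.045 0; 0.022 0.024 0 0.6; 0.022 0.024 0 0.6; 0.022 0.024 0 0.6; 0.022 0.024 0 0.6; 0.02 0.024 0 0.5; 0 0 0 0; 0 0 0 0; 0 0 0 0",
)

```text
time: 10.75
tool_pos: [0.5741, -0.0652, 0.2498]
tcp_rot: [-2.093, -2.342, 0.002]
wrist_force: [0.4, 1.2, -2.7]
width: 0.082
grip_force: 60.4
```

Run:
```python
from h import *
im,P,s=wcloud();np.save("w3.npy",P);cv2.imwrite("pics/w3.png",im)
print(s["tool_pos"],s["tcp_rot"],s["width"],s["grip_force"])
R=cv2.Rodrigues(s["tcp_rot"])[0];print("yaw",np.degrees(np.arctan2(R[1,0],R[0,0])))
print("head",rect(sel(P,(.5,.67),(.06,.16),(.080,.092))))
for z in ((.0615,.067),(.067,.073)):print("fleaf",rect(sel(P,(.54,.7),(-.06,.068),z)))
T=(P-s["tool_pos"])@R  # tool frame
print("leaf in tool",*[ (np.round(T[m].min(0),4),np.round(T[m].max(0),4),m.sum()) for m in [(np.abs(T[...,1])<.02)&(T[...,2]>-.03)&(T[...,2]<.08)&(T[...,0]>-.02)&(T[...,0]<.07)]])
```

```text
[ 0.57410396 -0.06521816  0.24983075] [-2.09254228e+00 -2.34225556e+00  1.58586357e-03] 0.08158237396307502 60.35041630268097
yaw 96.44558511599101
head (array([566. ,  99.4]), array([43.5, 47.8]), 6.4, 85.7, 1922)
fleaf (array([598.7,  22.4]), array([65.2, 96.2]), 96.5, 63.9, 3729)
fleaf (array([579.4,  15.5]), array([54. , 85.8]), 74.2, 68.9, 639)
leaf in tool (array([-0.02  , -0.0198, -0.03  ]), array([0.0458, 0.02  , 0.0593]), np.int64(5528))
```

View pics/w3.png

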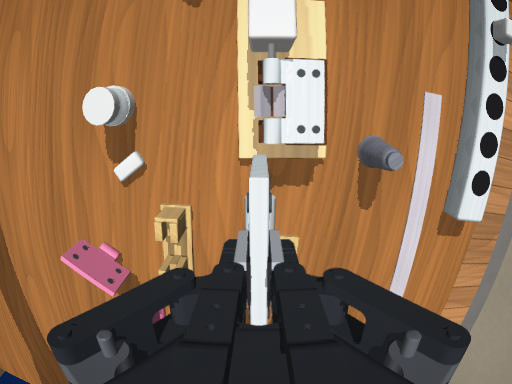

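Run:
```python
from h import *
P=np.load("w3.npy");a=np.radians(96.5);ex=np.array([np.sin(a),-np.cos(a)]);ey=np.array([np.cos(a),np.sin(a)])
def J(Q):return np.c_[Q[:,:2]@ex*1000,Q[:,:2]@ey*1000,Q[:,2]*1000]
Q=J(sel(P,(.54,.7),(-.06,.08),(.03,.075)))
F=Q[(Q[:,0]>590)&(Q[:,0]<628)&(Q[:,2]>62)];print("flat leaf x,y 1-99%",np.percentile(F,[1,99],axis=0))
k=Q[(Q[:,2]>66.5)&(Q[:,2]<73)]
print("knuckle",np.percentile(k,[2,50,98],axis=0))
h=np.histogram(k[:,1],bins=np.arange(-100,20,4));print(list(zip(h[1].astype(int),h[0])))
for lo,hi in ((-80,-58),(-58,-22),(-22,5)):
    m=k[(k[:,1]>lo)&(k[:,1]<hi)];print(lo,hi,len(m),len(m) and np.percentile(m,[5,50,95],axis=0).round(1))
# saddle valley profile
sd=Q[(Q[:,2]<62)&(Q[:,1]>-65)&(Q[:,1]<-30)&(abs(Q[:,0]-574)<20)]
for x in range(556,594,3):
    m=sd[abs(sd[:,0]-x)<1.5]
    if len(m):print(x,m[:,2].mean().round(1),end="; ")
# plate in hand top edge
s=bot.read_state();R=cv2.Rodrigues(s["tcp_rot"])[0];T=((P-s["tool_pos"])@R).reshape(-1,3)*1000
t=T[(abs(T[:,1])<9)&(T[:,0]>20)&(T[:,0]<46)&(T[:,2]<0)&(T[:,2]>-35)];print("\nplate tool",np.percentile(t,[3,50,97],axis=0).round(1))
print("tcp jig",J(s["tool_pos"][None]))
```

```text
flat leaf x,y 1-99% [[590.78270609 -92.58538162  62.26962228]
 [627.53700211  -4.43649458  66.07747027]]
knuckle [[560.69497311 -92.39680685  66.62402389]
 [574.04030916 -28.57360815  68.84243562]
 [587.63807606  13.49105886  71.39628331]]
[(np.int64(-100), np.int64(0)), (np.int64(-96), np.int64(26)), (np.int64(-92), np.int64(47)), (np.int64(-88), np.int64(43)), (np.int64(-84), np.int64(55)), (np.int64(-80), np.int64(57)), (np.int64(-76), np.int64(54)), (np.int64(-72), np.int64(55)), (np.int64(-68), np.int64(12)), (np.int64(-64), np.int64(0)), (np.int64(-60), np.int64(0)), (np.int64(-56), np.int64(0)), (np.int64(-52), np.int64(0)), (np.int64(-48), np.int64(0)), (np.int64(-44), np.int64(0)), (np.int64(-40), np.int64(0)), (np.int64(-36), np.int64(0)), (np.int64(-32), np.int64(26)), (np.int64(-28), np.int64(51)), (np.int64(-24), np.int64(51)), (np.int64(-20), np.int64(48)), (np.int64(-16), np.int64(54)), (np.int64(-12), np.int64(56)), (np.int64(-8), np.int64(49)), (np.int64(-4), np.int64(4)), (np.int64(0), np.int64(0)), (np.int64(4), np.int64(0)), (np.int64(8), np.int64(0)), (np.int64(12), np.int64(45))]
-80 -58 178 [[568.8 -79.6  66.7]
 [575.  -73.4  68.8]
 [581.4 -67.2  70.6]]
-58 -22 101 [[568.8 -29.6  66.7]
 [573.9 -26.4  69. ]
 [581.2 -22.2  70.3]]
-22 5 238 [[567.8 -21.   66.9]
 [573.9 -12.8  68.8]
 [581.2  -4.4  70.3]]
556 53.3; 559 55.9; 562 57.6; 565 55.5; 568 52.4; 571 49.6; 574 43.9; 577 48.0; 580 51.6; 583 54.7; 586 57.5; 589 57.9; 
plate tool [[ 21.   -6.6 -19.7]
 [ 34.4  -2.6 -18.4]
 [ 45.6   1.8  -4.3]]
tcp jig [[ 563.15886356 -129.8254078   249.98553583]]
```

Request:
carry_out(
  series="0.001 0.02 0 0; 0.001 0.02 0 0; 0.001 0.02 0 0; 0.001 0.0214 -0.02 0; 0 0 -0.04 0; 0 0 -0.04 0; 0 0 -0.008 0; 0 0 0 0; 0 0 0 0; 0 0 0 0",
)

```text
time: 12.05
tool_pos: [0.5804, 0.0168, 0.1441]
tcp_rot: [2.09, 2.342, 0.004]
wrist_force: [-0.9, -0.4, -2.2]
width: 0.083
grip_force: 60.2
```

Run:
```python
from h import *
im,P,s=wcloud();cv2.imwrite("pics/w4.png",cv2.resize(im[100:300,160:380],(660,600)))
a=np.radians(96.5);ex=np.array([np.sin(a),-np.cos(a)]);ey=np.array([np.cos(a),np.sin(a)])
print(s["tool_pos"],s["tool_pos"][:2]@ex,s["tool_pos"][:2]@ey)
def J(Q):return np.c_[Q[:,:2]@ex*1000,Q[:,:2]@ey*1000,Q[:,2]*1000]
Q=J(sel(P,(.5,.7),(-.06,.2),(.03,.2)))
k=Q[(Q[:,2]>66.5)&(Q[:,2]<73)&(abs(Q[:,0]-575)<12)&(Q[:,1]<-2)];print("knuckle",len(k),len(k) and np.percentile(k,[2,50,98],axis=0).round(1))
h=Q[(Q[:,2]>82)&(Q[:,2]<90)&(abs(Q[:,0]-575)<40)&(Q[:,1]>0)];print("head",len(h),len(h) and np.percentile(h,[1,50,99],axis=0).round(1))
p=Q[(Q[:,2]>150)&(Q[:,2]<165)&(abs(Q[:,0]-575)<10)&(Q[:,1]>-35)];print("plate",len(p),len(p) and np.percentile(p,[2,50,98],axis=0).round(1))
```

```text
[0.58043682 0.01683837 0.14414756] 0.5786118480049584 -0.04897718792907067
knuckle 297 [[566.7 -28.7  66.6]
 [570.3  -8.4  68.4]
 [580.7  -3.7  70.6]]
head 7115 [[550.4  14.3  82.7]
 [573.4  43.9  85.7]
 [596.6  74.7  87.4]]
plate 1689 [[572.  -34.2 150.7]
 [576.1 -17.2 162.7]
 [580.5  -3.4 164. ]]
```

View pics/w4.png

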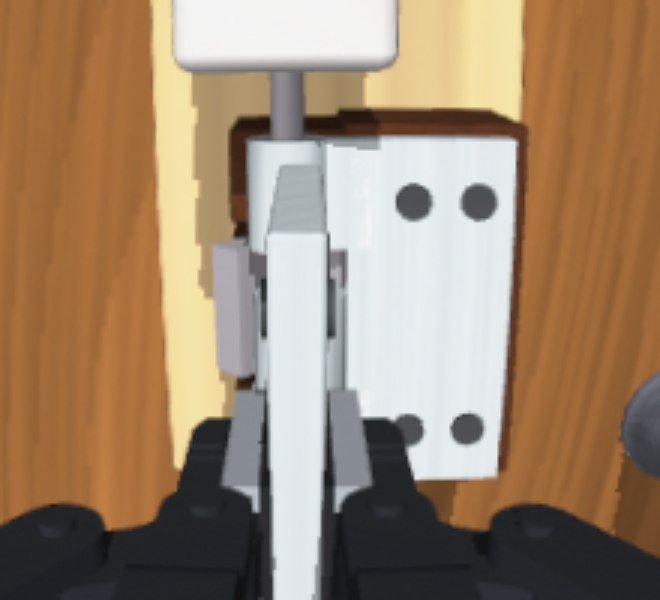

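Request:
carry_out(
  series="-0.0021 0 0 0; 0 0 0 0; 0 0 -0.01 0; 0 0 -0.008 0; 0 0 -0.006 0; 0 0 0 0; 0 0 0 0",
)

```text
time: 12.98
tool_pos: [0.5768, 0.0169, 0.118]
tcp_rot: [-2.092, -2.343, 0.001]
wrist_force: [0.3, 0.4, -2.6]
width: 0.079
grip_force: 60.3
```

Request:
carry_out(
  series="0.0005 0 -0.0015 0; 0 0 -0.0015 0; 0 0 0 0; 0 0 0 0",
)

```text
time: 13.48
tool_pos: [0.5779, 0.0169, 0.1154]
tcp_rot: [2.091, 2.343, 0.001]
wrist_force: [1.3, -0.6, -1.3]
width: 0.081
grip_force: 60.2
```

Request:
carry_out(
  series="0 0 -0.001 0; 0 0 -0.001 0; 0 0 0 0; 0 0 0 0",
)

```text
time: 13.98
tool_pos: [0.5783, 0.0169, 0.1151]
tcp_rot: [2.091, 2.343, 0.002]
wrist_force: [-1.1, 0.6, 7.2]
width: 0.085
grip_force: 61.8
```

Request:
carry_out(
  series="0 0 -0.001 0; 0 0 0 0; 0 0 0 0; 0 0 0 0",
)

```text
time: 14.48
tool_pos: [0.5784, 0.0169, 0.115]
tcp_rot: [2.091, 2.343, 0.002]
wrist_force: [-3.7, -0.7, 12.4]
width: 0.083
grip_force: 62.7
```

Run:
```python
from h import *
im,P,s=wcloud();cv2.imwrite("pics/w5.png",cv2.resize(im[100:300,160:380],(660,600)))
a=np.radians(96.5);ex=np.array([np.sin(a),-np.cos(a)]);ey=np.array([np.cos(a),np.sin(a)])
for _ in range(5):
    s=bot.read_state();print(s["tool_pos"].round(4),s["wrist_force"].round(1),s["tcp_rot"].round(3));eyes.read_camera("top")
def J(Q):return np.c_[Q[:,:2]@ex*1000,Q[:,:2]@ey*1000,Q[:,2]*1000]
Q=J(sel(P,(.5,.7),(-.06,.2),(.03,.2)))
h=Q[(Q[:,2]>82)&(Q[:,2]<90)&(abs(Q[:,0]-575)<40)&(Q[:,1]>0)];print("head",np.percentile(h,[1,50,99],axis=0).round(1))
p=Q[(Q[:,2]>120)&(Q[:,2]<142)&(abs(Q[:,0]-575)<10)&(Q[:,1]>-35)];print("plate",len(p),len(p) and np.percentile(p,[2,50,98],axis=0).round(1))
im,P=cloud("top");Q=sel(P,(.51,.60),(.16,.26),(.02,.15));print("pad",rect(Q))
```

```text
[0.5784 0.0169 0.115 ] [-3.3  0.7 12.8] [2.091e+00 2.343e+00 2.000e-03]
[0.5784 0.0169 0.115 ] [-3.5  0.4 12.6] [2.091e+00 2.343e+00 2.000e-03]
[0.5784 0.0169 0.115 ] [-3.2 -0.  10.9] [2.091e+00 2.343e+00 2.000e-03]
[0.5784 0.0169 0.115 ] [-3.9 -0.8 12. ] [2.091e+00 2.343e+00 2.000e-03]
[0.5784 0.0169 0.1151] [-3.7 -0.2 11.7] [2.091e+00 2.343e+00 2.000e-03]
head [[550.4  14.3  82.7]
 [573.7  43.6  85.7]
 [596.6  74.5  87.4]]
plate 1725 [[570.  -34.3 121.4]
 [574.1 -17.  133.6]
 [578.5  -3.1 134.9]]
pad (array([555. , 193.5]), array([26.9, 64.3]), 89.3, 46.9, 142)
```

View pics/w5.png

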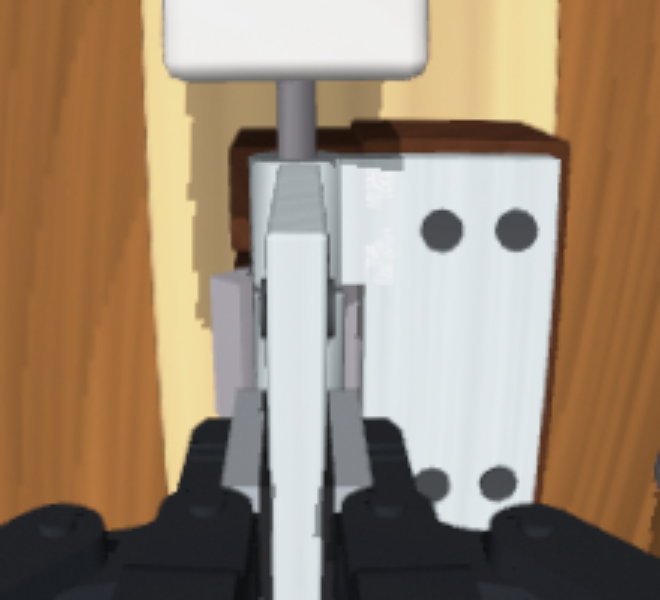

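The knuckle is seated: the plate's top edge measures 134 mm, as it must. It is centred on the axis within 1 mm, the lever pad is down at 47 mm, and the grip is about 60 N.

```bash
python3 -c "
from workcell import bot;print(bot.finish_job())"
```

```text
the job is handed in; nothing more can be done
None
```

I handed the job in with the lever pressed fully down and the single-knuckle leaf fully home in the saddle, upright and held at about 60 N; the hand-in gave no pass or fail result.

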